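Shut the open drawer so that the interlock frees the next one

ROBOT

A 6-joint arm with a two-finger parallel gripper is mounted at the origin on the work surface; the furniture and walls round the work are solid. World frame = base frame: x ahead of the robot, y to its left, z up, the work surface at z = 0. Lengths are in mm, angles in rad, forces in N, time in s.
With the tool pointing down it reaches from about 275 to 850 mm from the base axis. Payload 19 kg.
Tool frame: the origin (TCP) lies between the finger pads; the fingertips stand 11 mm ahead of it and the grasp point (between the pads) lies 8 mm behind it (env.tip_reach is the distance from the TCP to the fingertips, in mm); x points along the fingers, y is the direction in which the jaws open and shut, and the axes are right-handed (so a half turn about x gives the same grasp; the last joint's range is limited). The gripper opens to 85 mm and grips with 20 to 120 N. Pads are 22 mm wide; open, the fingers measure 114 mm over their backs; the gripper's body (76 mm by 85 mm) begins 54 mm behind the grasp point. The pads swing forward as they close: fully open they stand 13 mm farther back than shut.
Start: joints at [1.155, 0.15, 1.437, -0, 1.554, -0.134], TCP at [159.904, 552.288, 242.267] pointing down, gripper open.
Joint ranges: [-2.8, 2.8], [-0.68, 2.1], [0.12, 2.68], [-1.39, 4.53], [0.16, 2.79], [-2.81, 2.81]. Speed limits (rad/s): [1.89, 1.89, 2.22, 3.01, 3.01, 3.01].

INTERFACE

Orientations are given as [roll, pitch, yaw] about the fixed x, y, z axes, in that order (R = Rz(yaw) Ry(pitch) Rx(roll)).
In Python, from bench import env, viewer, job gives the robot as it stands.
- The arm moves only by the tool arm_command, never from a script. Its argument "moves" is a list of rows, each an object of numbers: "x", "y", "z": the shift along the tool's x, y, z in units of 0.5 m (1.0 is 0.5 m); "rx", "ry", "rz": the turn, a rotation vector about the tool's x, y, z in units of 120 degrees (1.0 is 120 degrees); "jaw": the opening, from 0 (shut) to 1 (fully open). In form: [{"x": .., "y": .., "z": .., "rx": .., "ry": .., "rz": .., "jaw": ..}, ...]. A call has 1 to 20 rows; each row shifts and turns the commanded pose from where the row before left it, along the tool's axes as they then stand; what a row does not reach is not made up. A row lasts 1/10 s, in which the tool goes at most 50 mm and 8.59 degrees, less where a joint would pass 70% of its speed; a pose out of reach is approached as far as the arm can. A call with a number of a shift or a turn outside -1 to 1 is refused whole. A call with a gripper value outside its range is refused whole. The fingers move at their own pace and stop on an object; the grip force is fixed at half the most. Time passes only in rows, so rows that do not move let the fingers close. It gives the time, the measured TCP pose, the force and the opening at its end, in the units of the state.
- env.get_obs(): the state, without advancing time (a new reading comes with each control period).
- viewer.camera(name): name is "scene" or "top" or "wrist"; returns the picture (384x512x3 uint8, blue, green, red); there is no depth.
- viewer.camera_params(name): a dict with "fx", "fy", "cx", "cy" (pixels), "k1" (the pictures are not rectified: a ray, as slopes to the right and down, at radius r is drawn at 1 + k1 r^2 times it, then the intrinsics apply), "R" (3x3) and "t" (3): a world point X has camera coordinates R X + t; the wrist camera has in their place "tool_from_camera" (4x4, takes a point from camera to tool coordinates, whose origin is the TCP and whose axes are the tool frame's). Camera axes: x right, y down, z forward; pixel columns grow to the right and rows downward; lengths in mm; the calibration is good to about 2 mm. A picture is of the moment at which its call begins: read the wrist's pose just before it. camera_params takes no time and is no camera call.
- job.hand_in(): hands the job in, once; it reports no verdict.
Trained networks look in the newest picture that a camera, given by its name, has taken for a name from the list of things; names that differ only in an ending like _2 or _b are one class to them, and where a whole thing is asked for, a point or a joint stands for the part that bears it (a point fixed in the world has none). Each returns a list of dicts, best first, with "p" (0 to 1); they miss things now and then, are a little off and sometimes report something else, mostly with a low value. They report only what shows in the picture. A call takes as long as a camera call.
- viewer.look_for(query, camera): "bbox" ([left, top, width, height] in pixels, round what is visible of it).
- viewer.trace(query, camera): "region" (384x512 bool, what is visible of it) and "bbox" ([left, top, width, height] in pixels, round what is visible of it).
The state is a dict: "clock": time; "q": joint angles; "qvel": joint speeds; "effort": joint torques, N m; "eef_pos": TCP position; "tool_rot": TCP orientation; "force": force on the tool from outside, world axes, zero at the start; "moment": the same for the moment, N m; "gripper_width": opening from 0.0 (shut) to 1.0 (fully open).
Only numpy, scipy, OpenCV 4.12 (cv2) and the standard library are available. Lean on these libraries where they do the work, as an engineer would, in place of code of your own. Each camera call takes 0.05 s, during which the arm holds its last target.

TASK

The orange drawer of the instrument stand was left pulled out, and the stand's interlock lets only one drawer out at a time. Push the orange drawer fully home, then pull the blue drawer all the way out so that its vials can be reached, and leave both like that. Do not knock over or shift the bottles, vials and other loose things that stand around and on the stand.

Things in the scene. Friction and masses are not known exactly. Their poses are not given: they have to be found in the camera images.
- stand: Grey stand, fixed, on four legs, 242 mm wide, its front turned to the robot's right; two drawers side by side (orange, blue, either order), handles at y = +49 (nearer the robot) and -49 mm. Origin on the worktop below its middle; x axis points into the stand (drawers slide out along -x), z up. Shut drawers' front faces lie at x = -65 mm, their undersides 88 mm above the worktop.
- lip (a point): Middle of the lower front edge of the stand's white top board, 245 mm above the worktop, at x = -106 mm of the stand; the board is 14 mm thick and spans the whole width. It overhangs the shut drawers' handles, which can be reached only with the tool tilted some 30 to 50 degrees from vertical, fingers pointing into the stand and down.
- orange_drawer (a joint): How far the drawer with the orange front (left open at the start) is out, in m: 0 home, 0.075 fully out. It slides level with about 1.5 N of friction and stays where it is left; the front is 94 mm wide, 104 mm high. While the other drawer is more than a few mm out, the interlock blocks this one within 10 mm of home.
- orange_handle (a point): Middle of the steel handle of the orange drawer, 140 mm above the worktop: an upright bar 12 mm wide (along the stand's y), 10 mm deep, 56 mm high, its middle 34 mm in front of the drawer's face, on two posts 10 mm thick, 20 mm above and below the middle. Moves with the drawer; axes as the stand's.
- blue_drawer (a joint): How far the drawer with the blue front (holds vials, shut at the start) is out, in m: 0 home, 0.075 fully out. It slides level with about 1.5 N of friction and stays where it is left; the front is 94 mm wide, 104 mm high. While the other drawer is more than a few mm out, the interlock blocks this one within 10 mm of home.
- blue_handle (a point): Middle of the steel handle of the blue drawer, 140 mm above the worktop: an upright bar 12 mm wide (along the stand's y), 10 mm deep, 56 mm high, its middle 34 mm in front of the drawer's face, on two posts 10 mm thick, 20 mm above and below the middle. Moves with the drawer; axes as the stand's.
- media_bottle: Clear media bottle with an orange cap, 66 mm across and 113 mm high, standing on the stand's top board. Loose, not to be disturbed. Origin at the centre of its underside.
- tape: Roll of green tape, 68 mm across and 19 mm high, lying on the stand's top board. Loose, not to be disturbed. Origin at the centre of its underside.
- vial_a: Small glass vial with a coloured cap, 27 mm across and 60 mm high, on the worktop in front of the stand, lower than the drawers' underside. Loose, not to be disturbed. Origin at the centre of its underside.
- vial_b: Small glass vial with a white cap, 27 mm across and 60 mm high, on the worktop in front of the stand. Loose, not to be disturbed. Origin at the centre of its underside.
- drum: White plastic bottle with a stub on top, 66 mm across and 155 mm high, on the worktop to the right of the stand. Fixed in place. Origin at the centre of its underside.
- red_bottle: White bottle with a red cap, 56 mm across and 115 mm high, on the worktop to the right. Fixed in place. Origin at the centre of its underside.
- blue_bottle: White bottle with a blue cap, 51 mm across and 96 mm high, on the worktop between the stand and the robot. Loose, not to be disturbed. Origin at the centre of its underside.

How it is judged:
By the outcome, as a careful person would: the job done as asked, in the order asked, and still so for the second after the job is handed in, with the robot touching nothing.
It also fails if it takes over 48 s, if anything falls off the work surface, if the arm or the gripper's body presses on something with over 40 N, if the wrist force passes 120 N, or if a joint passes its speed limit or range.

## Working session

There is one attempt and no reset: what is moved stays moved. The work goes in short steps, Python scripts to look and compute and a tool call to move; the robot and the scene stay as the last step left them, time stands still between calls to the robot, and variables do not carry over. Pictures are saved under pics/ and viewed, and the job is handed in when it is done.

Besides the shell and the picture viewer there is one more tool, called after ">>>" by a JSON object that holds its "name" and its "arguments". arm_command: Moves the arm, as the interface text tells. Its arguments: {"type":"object","properties":{"moves":{"type":"array"}},"required":["moves"]}

```bash
ls; mkdir -p pics; python3 - <<'E'
from bench import env, viewer, job
import cv2
print(env.get_obs(), env.tip_reach)
for n in ["scene","top","wrist"]:
    im=viewer.camera(n); cv2.imwrite(f"pics/a_{n}.png",im); p=viewer.camera_params(n); print(n,p)
E
```

```text
pics
{'clock': 0.0, 'q': array([ 1.15500162e+00,  1.50996226e-01,  1.43804736e+00,  3.68754229e-06,
        1.55376683e+00, -1.34007680e-01]), 'qvel': array([ 3.11599628e-05, -4.83083835e-05,  4.42503899e-04, -1.79507262e-03,
       -2.10831382e-03, -1.85738834e-03]), 'effort': array([ 1.22833037e-03, -7.13044238e+01, -5.70869243e+01,  2.53038866e-05,
        8.78688617e-03,  1.21167204e-06]), 'eef_pos': array([159.82026524, 552.10352155, 241.66149077]), 'tool_rot': array([-1.70783163,  1.56957856, -1.98961872]), 'force': array([ 0.03230466, -0.00425299, -0.07694602]), 'moment': array([ 0.00606858, -0.03613239, -0.02455153]), 'gripper_width': 0.9992825496954415} 11.0
scene {'fx': 433.15119923496536, 'fy': 433.15119923496536, 'cx': 257.1845936692499, 'cy': 190.15946614611912, 'k1': -0.0437495317787631, 'R': array([[ 0.82465022, -0.5653015 ,  0.01965264],
       [-0.30209275, -0.46952863, -0.82962813],
       [ 0.47821751,  0.6782161 , -0.55797037]]), 't': array([-409.76047437,  347.85271564,  692.22413423])}
top {'fx': 395.4164698261135, 'fy': 395.4164698261135, 'cx': 253.33490594352975, 'cy': 192.1389473748943, 'k1': -0.08876434052396773, 'R': array([[ 0.2590024 , -0.9658    ,  0.01217027],
       [-0.75397708, -0.21004022, -0.62241599],
       [ 0.60368561,  0.15203113, -0.78259199]]), 't': array([-67.89582897, 525.41147876, 646.28227986])}
wrist {'fx': 279.92443492450445, 'fy': 279.92443492450445, 'cx': 261.1772983360999, 'cy': 191.6554415805819, 'k1': -0.058291433948965195, 'tool_from_camera': array([[ 4.33817301e-04, -3.24996140e-01,  9.45715243e-01,
        -1.32848372e+02],
       [ 9.99999727e-01, -4.24571947e-04, -6.04623253e-04,
        -2.96780072e-01],
       [ 5.98024385e-04,  9.45715247e-01,  3.24995867e-01,
        -8.40542173e+01],
       [ 0.00000000e+00,  0.00000000e+00,  0.00000000e+00,
         1.00000000e+00]])}
```

View pics/a_scene.png

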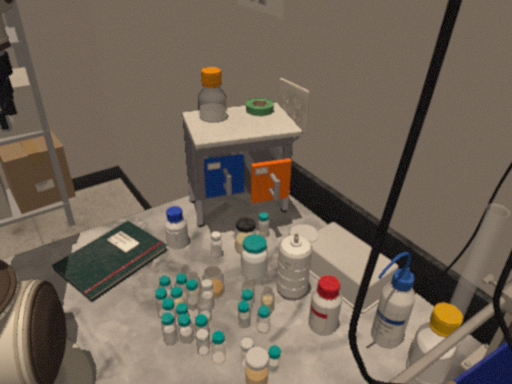

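View pics/a_top.png

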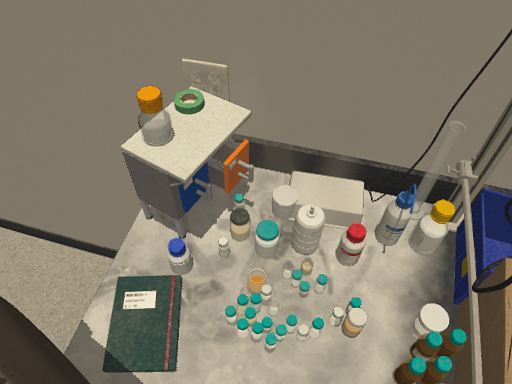

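View pics/a_wrist.png

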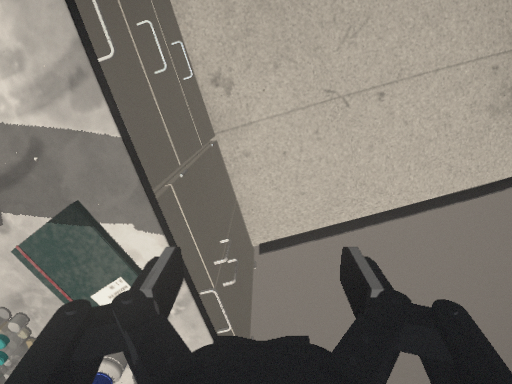

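```bash
python3 - <<'E'
import cv2
a=cv2.imread("pics/a_scene.png")[60:230,165:315]; cv2.imwrite("pics/a1.png",cv2.resize(a,None,fx=5,fy=5,interpolation=cv2.INTER_CUBIC)[:, :][:850])
b=cv2.imread("pics/a_top.png")[80:240,115:265]; cv2.imwrite("pics/a2.png",cv2.resize(b,None,fx=3.75,fy=3.75,interpolation=cv2.INTER_CUBIC))
a=cv2.imread("pics/a_scene.png")[95:225,170:310]; cv2.imwrite("pics/a1.png",cv2.resize(a,None,fx=4.5,fy=4.5,interpolation=cv2.INTER_CUBIC))
from bench import viewer
for c in ["scene","top"]:
  for q in ["orange_handle","blue_handle","stand","media_bottle","tape","vial_a","drum","red_bottle","blue_bottle"]:
    r=viewer.look_for(q,c); print(c,q,[( [round(float(v)) for v in d["bbox"]],round(float(d["p"]),2)) for d in r[:3]])
E
```

```text
scene orange_handle [([242, 147, 47, 58], 0.6)]
scene blue_handle [([202, 150, 40, 46], 0.86)]
scene stand [([185, 102, 116, 125], 0.84), ([199, 68, 28, 54], 0.45)]
scene media_bottle [([197, 69, 30, 56], 0.97)]
scene tape [([245, 97, 33, 17], 0.9), ([204, 152, 42, 47], 0.46)]
scene vial_a [([211, 232, 12, 29], 0.86), ([259, 214, 16, 21], 0.84), ([166, 206, 22, 47], 0.54)]
scene drum [([276, 230, 36, 68], 0.63)]
scene red_bottle [([308, 275, 33, 63], 0.73), ([204, 152, 40, 47], 0.47)]
scene blue_bottle [([166, 206, 22, 46], 0.62), ([198, 68, 30, 53], 0.2)]
top orange_handle [([204, 137, 51, 57], 0.65), ([166, 236, 30, 35], 0.4), ([291, 205, 35, 46], 0.19)]
top blue_handle [([175, 163, 39, 45], 0.6)]
top stand [([123, 85, 128, 153], 0.73), ([134, 89, 39, 59], 0.72)]
top media_bottle [([132, 88, 40, 59], 0.58)]
top tape [([172, 92, 33, 19], 0.6), ([334, 227, 29, 42], 0.4)]
top vial_a [([234, 194, 15, 15], 0.58), ([214, 235, 17, 24], 0.52)]
top drum [([290, 206, 36, 45], 0.58), ([133, 88, 39, 60], 0.48)]
top red_bottle [([334, 222, 32, 44], 0.83), ([166, 236, 24, 36], 0.68)]
top blue_bottle [([165, 236, 27, 36], 0.57)]
```

View pics/a1.png

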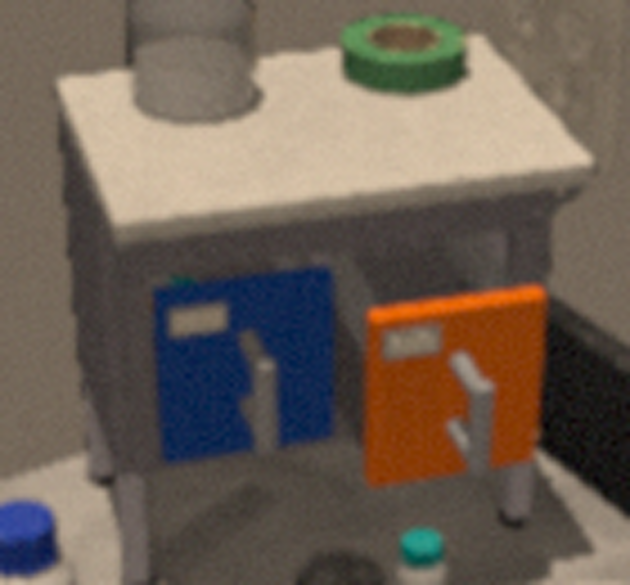

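View pics/a2.png

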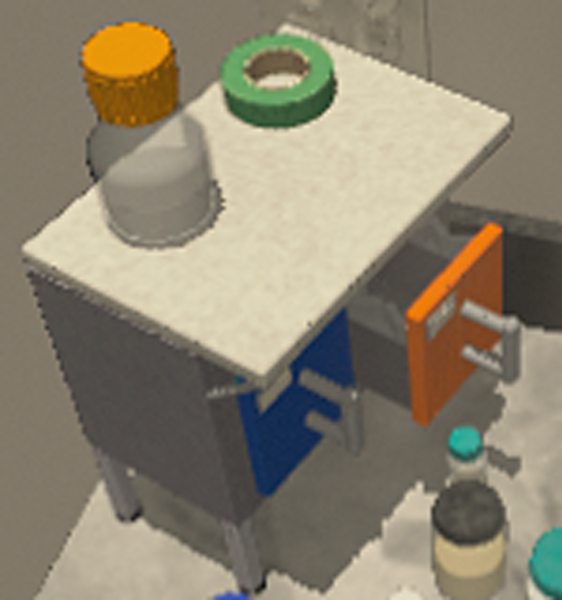

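```bash
cat > h.py <<'E'
import numpy as np, cv2
from scipy.optimize import least_squares
from scipy.spatial.transform import Rotation as Ro
from bench import env, viewer, job
def cam(n):
    p=viewer.camera_params(n)
    if n=="wrist":
        o=env.get_obs(); T=np.eye(4); T[:3,:3]=Ro.from_euler("xyz",o["tool_rot"]).as_matrix(); T[:3,3]=o["eef_pos"]
        C=np.linalg.inv(T@p["tool_from_camera"]); p["R"]=C[:3,:3]; p["t"]=C[:3,3]
    return p
def proj(p,X):
    c=np.asarray(X)@p["R"].T+p["t"]; s=c[:,:2]/c[:,2:]; s=s*(1+p["k1"]*(s**2).sum(1,keepdims=True))
    return s*[p["fx"],p["fy"]]+[p["cx"],p["cy"]]
def ray(p,uv):
    d=(np.array(uv,float)-[p["cx"],p["cy"]])/[p["fx"],p["fy"]]; s=d.copy()
    for _ in range(20): s=d/(1+p["k1"]*(s@s))
    return -p["R"].T@p["t"], p["R"].T@np.array([s[0],s[1],1.])
def tri(obs):
    A=np.zeros((3,3));b=np.zeros(3)
    for p,uv in obs:
        o,d=ray(p,uv);d/=np.linalg.norm(d);M=np.eye(3)-np.outer(d,d);A+=M;b+=M@o
    return np.linalg.solve(A,b)
def on_z(p,uv,z):
    o,d=ray(p,uv); return o+d*(z-o[2])/d[2]
E
python3 - <<'E'
from h import *
S=cam("scene");T=cam("top")
print(-S["R"].T@S["t"],-T["R"].T@T["t"])
pts={"S":[((-106,121,259),0,(196.7,145)),((-106,-121,259),0,(301.6,130.6)),
((-104,49,140),0,(228.9,185)),((-104,-49,140),1,(276.9,190.1)),
((-65,96,192),0,(204.9,158.8)),((-65,2,192),0,(243.8,154.6)),((-65,96,88),0,(206.2,197.7)),((-65,2,88),0,(244.2,192.3)),
((-65,-2,192),1,(251.8,163.9)),((-65,-96,192),1,(291.1,159.4)),((-65,-96,88),1,(290.2,197.2)),((-65,-2,88),1,(251.1,203))],
"T":[((-106,121,259),0,(184.9,180.8)),((-106,-121,259),0,(251.3,112)),((-104,49,140),0,(208.9,192.5)),((-104,-49,140),1,(251.3,173.3)),
((-65,-2,192),1,(226,163.5)),((-65,-96,192),1,(248.8,141)),((-65,-2,88),1,(228.1,192.5)),((-65,-96,88),1,(248.6,164)),((-65,96,88),0,(185.7,211.7))]}
def f(v,full=False):
    x,y,a,d=v; R=Ro.from_euler("z",a).as_matrix(); o=[]
    for k,p in (("S",S),("T",T)):
        X=np.array([np.array(q)-[d*m,0,0] for q,m,_ in pts[k]],float)@R.T+[x,y,0]
        o.append(proj(p,X)-np.array([u for *_,u in pts[k]]))
    return np.concatenate(o) if full else np.concatenate(o).ravel()
r=least_squares(f,[450,450,1.5,60],loss="soft_l1"); print(r.x); print(np.round(f(r.x,True),1))
for n,a,b,h in [("blueh",(228.9,185),(208.9,192.5),0),("orh",(276.9,190.1),(251.3,173.3),0),("lipL",(196.7,145),(184.9,180.8),0),("lipR",(301.6,130.6),(251.3,112),0)]:
    print(n,tri([(S,a),(T,b)]))
E
```

```text
[ 111.95915002 -537.78895654  682.88183246] [ 23.58208544 -53.47127639 833.62615045]
[611.38054244 258.903831     1.27263372  48.60630648]
[[-2.3 -1.9]
 [ 0.6 -0.9]
 [-0.2  0.2]
 [-0.6  0.1]
 [-1.1  1.1]
 [ 0.1 -0.1]
 [-0.2 -0. ]
 [-0.4 -0.6]
 [-0.2  0.7]
 [-0.  -0.4]
 [-1.9 -0.8]
 [-0.  -0.4]
 [-0.1 -2.6]
 [ 1.  -2.9]
 [ 1.7 -0.7]
 [ 0.9 -0.4]
 [ 0.1  0.1]
 [ 0.2 -2.4]
 [-0.2  0.4]
 [ 0.3  4.4]
 [ 1.   0.3]]
blueh [535.84492091 178.39257168 136.07653623]
orh [615.98096384 101.19412586 136.74729596]
lipL [468.0968618  194.63901157 250.71950571]
lipR [693.3540257  122.88475299 255.21288736]
```

```bash
python3 - <<'E'
from h import *
S=cam("scene");T=cam("top")
o=env.get_obs(); print(o["clock"]); print(np.round(Ro.from_euler("xyz",o["tool_rot"]).as_matrix(),3))
# bottoms/top centres (scene cap centre, top cap centre)
for n,a,b in [("drum top",(295,240),(311,211)),("bluebottle cap",(175.5,212),(177,243)),("vial teal",(264,215),(239,198)),("vial white",(216,236),(224,241)),("darkjar cap",(246,224),(239.5,216)),("tealjar cap",(255,243),(266,229)),("red",(328,283),(355,231)),("white cup",(304,233),(285,193)),("media cap",(210,75),(149,93)),("tape",(260,104),(189,98))]:
    print(n,np.round(tri([(S,a),(T,b)])))
E
```

```text
1.05
[[-0.     0.278  0.961]
 [-0.     0.961 -0.278]
 [-1.    -0.    -0.   ]]
drum top [547. -53. 133.]
bluebottle cap [417. 216.  85.]
vial teal [601. 128.  54.]
vial white [470. 126.  53.]
darkjar cap [537. 108.  69.]
tealjar cap [515.  38.  73.]
red [ 542. -157.  105.]
white cup [638.  20.  60.]
media cap [566. 294. 360.]
tape [680. 266. 272.]
```

>>> {"name": "arm_command", "arguments": {"moves": [{"x": -0.022,"y": -0.0695,"z": 0.0493,"jaw": 0.7},{"x": -0.022,"y": -0.0695,"z": 0.0493,"jaw": 0.7},{"x": -0.022,"y": -0.0695,"z": 0.0493,"jaw": 0.7},{"x": -0.022,"y": -0.0695,"z": 0.0493,"jaw": 0.7},{"x": -0.022,"y": -0.0695,"z": 0.0493,"jaw": 0.7},{"x": -0.022,"y": -0.0695,"z": 0.0493,"jaw": 0.7},{"x": -0.022,"y": -0.0695,"z": 0.0493,"jaw": 0.7},{"x": -0.022,"y": -0.0695,"z": 0.0493,"jaw": 0.7},{"x": -0.022,"y": -0.0695,"z": 0.0493,"jaw": 0.7},{"x": -0.022,"y": -0.0695,"z": 0.0493,"jaw": 0.7}]}}

```text
schema error: expected keys x, y, z, rx, ry, rz, jaw
```

```bash
cat >> h.py <<'E'
SX,SY,A=611.38,258.90,1.27263
def stand(p): return Ro.from_euler("z",A).as_matrix()@np.array(p,float)+[SX,SY,0]
def tostand(w): return Ro.from_euler("z",A).as_matrix().T@(np.array(w,float)-[SX,SY,0])
def Rt(deg):
    t=np.radians(deg); x=[np.sin(t),0,-np.cos(t)]; y=[0,-1,0]; return Ro.from_euler("z",A).as_matrix()@np.array([x,y,np.cross(x,y)]).T
def pose():
    o=env.get_obs(); return o["eef_pos"],Ro.from_euler("xyz",o["tool_rot"]).as_matrix(),o
def show(p=None,R=None):
    e,C,o=pose(); print("t",o["clock"],"q",np.round(o["q"],2),"eef",np.round(e),"stand",np.round(tostand(e),1),"F",np.round(o["force"],1),"g",round(o["gripper_width"],2))
    if R is not None: rv=Ro.from_matrix(C.T@R).as_rotvec(); print("rot units",np.round(rv/np.radians(120),4),"rows",np.degrees(np.linalg.norm(rv))/8.59)
    if p is not None: d=C.T@(np.array(p)-e); print("shift units",np.round(d/500,4),"mm",np.round(d,1), "rows",np.linalg.norm(d)/50)
E
python3 - <<'E'
from h import *
show([450,0,340],Rt(45)); print(stand([-99,49,140]),stand([-147,-49,140]))
E
```

```text
t 1.05 q [ 1.16  0.15  1.44  0.    1.55 -0.13] eef [160. 552. 242.] stand [147.8 517.8 242.3] F [-0.9 -0.   0.1] g 1.0
rot units [0.715  0.2914 0.2962] rows 11.55221991403318
shift units [-0.1954 -0.8997  0.8645] mm [ -97.7 -449.9  432.2] rows 12.629179918229486
[535.45901261 178.66282861 140.        ] [615.03407516 103.99148592 140.        ]
```

All keys are required; resending.

>>> {"name": "arm_command", "arguments": {"moves": [{"x": -0.022,"y": -0.0695,"z": 0.0493,"rx": 0,"ry": 0,"rz": 0,"jaw": 0.7},{"x": -0.022,"y": -0.0695,"z": 0.0493,"rx": 0,"ry": 0,"rz": 0,"jaw": 0.7},{"x": -0.022,"y": -0.0695,"z": 0.0493,"rx": 0,"ry": 0,"rz": 0,"jaw": 0.7},{"x": -0.022,"y": -0.0695,"z": 0.0493,"rx": 0,"ry": 0,"rz": 0,"jaw": 0.7},{"x": -0.022,"y": -0.0695,"z": 0.0493,"rx": 0,"ry": 0,"rz": 0,"jaw": 0.7},{"x": -0.022,"y": -0.0695,"z": 0.0493,"rx": 0,"ry": 0,"rz": 0,"jaw": 0.7},{"x": -0.022,"y": -0.0695,"z": 0.0493,"rx": 0,"ry": 0,"rz": 0,"jaw": 0.7},{"x": -0.022,"y": -0.0695,"z": 0.0493,"rx": 0,"ry": 0,"rz": 0,"jaw": 0.7},{"x": -0.022,"y": -0.0695,"z": 0.0493,"rx": 0,"ry": 0,"rz": 0,"jaw": 0.7},{"x": -0.022,"y": -0.0695,"z": 0.0493,"rx": 0,"ry": 0,"rz": 0,"jaw": 0.7}]}}

```text
clock: 2.05
eef_pos: [299.9, 148.4, 353.0]
tool_rot: [0.438, 1.57, 0.157]
force: [0.9, 0.4, -0.3]
gripper_width: 0.697
```

```bash
python3 - <<'E'
from h import *
show([460,-20,360],Rt(45))
E
```

```text
t 2.05 q [ 0.23 -0.38  1.69 -0.    1.83 -1.06] eef [300. 148. 353.] stand [-197.1  265.2  353. ] F [ 0.9  0.4 -0.3] g 0.7
rot units [0.7154 0.2915 0.2958] rows 11.555735827483549
shift units [-0.0137 -0.2346  0.4011] mm [  -6.9 -117.3  200.5] rows 4.648702841888089
```

>>> {"name": "arm_command", "arguments": {"moves": [{"x": -0.003,"y": -0.047,"z": 0.08,"rx": 0,"ry": 0,"rz": 0,"jaw": 0.7},{"x": -0.003,"y": -0.047,"z": 0.08,"rx": 0,"ry": 0,"rz": 0,"jaw": 0.7},{"x": -0.003,"y": -0.047,"z": 0.08,"rx": 0,"ry": 0,"rz": 0,"jaw": 0.7},{"x": -0.003,"y": -0.047,"z": 0.08,"rx": 0,"ry": 0,"rz": 0,"jaw": 0.7},{"x": -0.003,"y": -0.047,"z": 0.08,"rx": 0,"ry": 0,"rz": 0,"jaw": 0.7},{"x": 0,"y": 0,"z": 0,"rx": 0.055,"ry": 0.022,"rz": 0.023,"jaw": 0.7},{"x": 0,"y": 0,"z": 0,"rx": 0.055,"ry": 0.022,"rz": 0.023,"jaw": 0.7},{"x": 0,"y": 0,"z": 0,"rx": 0.055,"ry": 0.022,"rz": 0.023,"jaw": 0.7},{"x": 0,"y": 0,"z": 0,"rx": 0.055,"ry": 0.022,"rz": 0.023,"jaw": 0.7},{"x": 0,"y": 0,"z": 0,"rx": 0.055,"ry": 0.022,"rz": 0.023,"jaw": 0.7},{"x": 0,"y": 0,"z": 0,"rx": 0.055,"ry": 0.022,"rz": 0.023,"jaw": 0.7}]}}

```text
clock: 3.15
eef_pos: [459.6, -18.6, 359.9]
tool_rot: [2.687, 1.176, 1.7]
force: [0.7, 0.2, -0.1]
gripper_width: 0.7
```

```bash
python3 - <<'E'
from h import *
show(stand([-147-75,-49,140+75]),Rt(45))
E
```

```text
t 3.15 q [-0.44 -0.03  1.44  0.35  1.93 -0.93] eef [460. -19. 360.] stand [-309.9   63.5  359.9] F [ 0.7  0.2 -0.1] g 0.7
rot units [0.3839 0.1568 0.1562] rows 6.189871986030892
shift units [0.2931 0.2275 0.1667] mm [146.6 113.8  83.3] rows 4.068027450560931
```

>>> {"name": "arm_command", "arguments": {"moves": [{"x": 0,"y": 0,"z": 0,"rx": 0.055,"ry": 0.0224,"rz": 0.0223,"jaw": 0.7},{"x": 0,"y": 0,"z": 0,"rx": 0.055,"ry": 0.0224,"rz": 0.0223,"jaw": 0.7},{"x": 0,"y": 0,"z": 0,"rx": 0.055,"ry": 0.0224,"rz": 0.0223,"jaw": 0.7},{"x": 0,"y": 0,"z": 0,"rx": 0.055,"ry": 0.0224,"rz": 0.0223,"jaw": 0.7},{"x": 0,"y": 0,"z": 0,"rx": 0.055,"ry": 0.0224,"rz": 0.0223,"jaw": 0.7},{"x": 0,"y": 0,"z": 0,"rx": 0.055,"ry": 0.0224,"rz": 0.0223,"jaw": 0.7},{"x": 0,"y": 0,"z": 0,"rx": 0.054,"ry": 0.022,"rz": 0.022,"jaw": 0.7}]}}

```text
clock: 3.85
eef_pos: [459.6, -18.7, 359.8]
tool_rot: [-3.141, 0.786, 1.273]
force: [0.4, 0.2, -0.0]
gripper_width: 0.701
```

```bash
python3 - <<'E'
from h import *
show(stand([-147-85,-49,140+85]),Rt(45))
im=viewer.camera("wrist"); cv2.imwrite("pics/b_wrist.png",im)
p=cam("wrist")
print(np.round(proj(p,[stand(v) for v in [(-104,49,140),(-152,-49,140),(-106,121,259),(-106,-121,259)]])))
E
```

```text
t 3.85 q [-0.69 -0.11  1.65  0.75  1.87 -0.27] eef [460. -19. 360.] stand [-310.    63.6  359.8] F [ 0.4  0.2 -0. ] g 0.7
rot units [-0.0002  0.0005  0.0002] rows 0.007743163439263924
shift units [0.3009 0.2253 0.0799] mm [150.4 112.6  40. ] rows 3.842490597058888
[[270. 159.]
 [336. 185.]
 [213. 107.]
 [412. 106.]]
```

View pics/b_wrist.png

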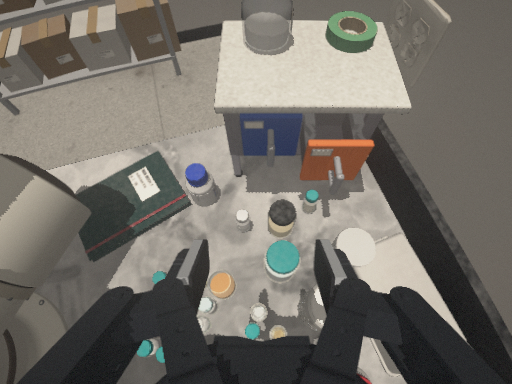

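```bash
python3 - <<'E'
from h import *
p=cam("wrist")
im=cv2.imread("pics/b_wrist.png")
c=cv2.resize(im[90:215,205:415],None,fx=3.8,fy=3.8,interpolation=cv2.INTER_CUBIC); cv2.imwrite("pics/b1.png",c)
L={"bTL":(-65,96,192),"bTR":(-65,2,192),"bBL":(-65,96,88),"bBR":(-65,2,88),"oTL":(-113,-2,192),"oTR":(-113,-96,192),"oBL":(-113,-2,88),"oBR":(-113,-96,88),"bh t":(-104,49,168),"bh b":(-104,49,112),"oh t":(-152,-49,168),"oh b":(-152,-49,112),"lipL":(-106,121,245),"lipR":(-106,-121,245)}
for k,v in L.items():
    u=proj(p,[stand(v)])[0]; print(k,np.round(u,1),"crop",np.round((u-[205,90])*3.8))
E
```

```text
bTL [238.8 117.5] crop [129. 104.]
bTR [302.5 116.9] crop [371. 102.]
bBL [243.2 156.3] crop [145. 252.]
bBR [295.3 155.8] crop [343. 250.]
oTL [308.  143.5] crop [391. 203.]
oTR [374.4 143.2] crop [644. 202.]
oBL [299.4 179.2] crop [359. 339.]
oBR [353.3 178.7] crop [563. 337.]
bh t [270.9 148.4] crop [250. 222.]
bh b [270.1 167.8] crop [247. 296.]
oh t [340.9 176. ] crop [517. 327.]
oh b [332.2 193.2] crop [483. 392.]
lipL [214.5 114.6] crop [36. 94.]
lipR [407.3 113.8] crop [769.  91.]
```

View pics/b1.png

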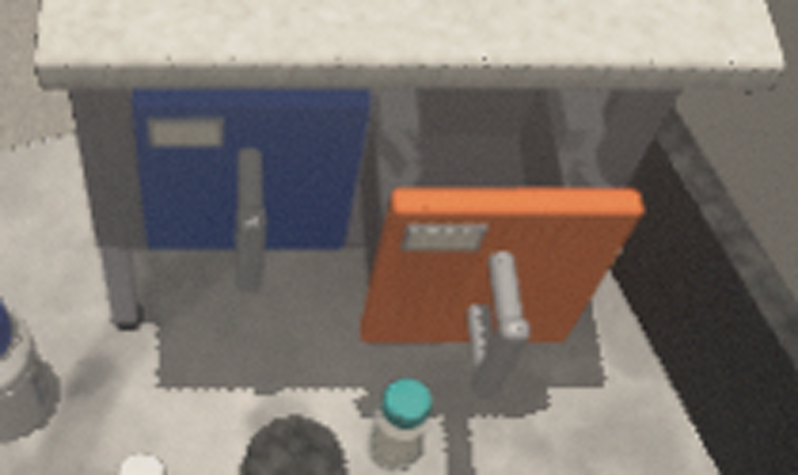

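>>> {"name": "arm_command", "arguments": {"moves": [{"x": 0.0752,"y": 0.0563,"z": 0.02,"rx": 0,"ry": 0,"rz": 0,"jaw": 0.7},{"x": 0.0752,"y": 0.0563,"z": 0.02,"rx": 0,"ry": 0,"rz": 0,"jaw": 0.7},{"x": 0.0752,"y": 0.0563,"z": 0.02,"rx": 0,"ry": 0,"rz": 0,"jaw": 0.7},{"x": 0.0752,"y": 0.0563,"z": 0.02,"rx": 0,"ry": 0,"rz": 0,"jaw": 0.7},{"x": 0.06,"y": 0,"z": 0,"rx": 0,"ry": 0,"rz": 0,"jaw": 0.7},{"x": 0.06,"y": 0,"z": 0,"rx": 0,"ry": 0,"rz": 0,"jaw": 0.7},{"x": 0.03,"y": 0,"z": 0,"rx": 0,"ry": 0,"rz": 0,"jaw": 0.7}]}}

```text
clock: 4.6
eef_pos: [605.1, 75.4, 170.0]
tool_rot: [3.141, 0.789, 1.28]
force: [-0.5, -0.6, 0.0]
gripper_width: 0.703
```

```bash
python3 - <<'E'
from h import *
show(stand([-147.6+5.7,-49,140-5.7]),Rt(45))
im=viewer.camera("wrist"); cv2.imwrite("pics/c_wrist.png",im)
cv2.imwrite("pics/c_top.png",viewer.camera("top"))
p=cam("wrist")
L={"oTL":(-113,-2,192),"oTR":(-113,-96,192),"bh t":(-104,49,168),"bh b":(-104,49,112),"oh t":(-152,-49,168),"oh b":(-152,-49,112),"lipL":(-106,121,245),"lipR":(-106,-121,245)}
for k,v in L.items():
    u=proj(p,[stand(v)])[0]; print(k,np.round(u,1))
E
```

```text
t 4.6 q [-0.38  0.23  1.69  0.79  1.39 -0.31] eef [605.  75. 170.] stand [-177.2  -47.9  170. ] F [-0.5 -0.6  0. ] g 0.7
rot units [0.003  0.0018 0.0025] rows 0.06023277426971635
shift units [0.1004 0.0028 0.0002] mm [50.2  1.4  0.1] rows 1.0047992381568651
oTL [183.6 138.7]
oTR [344.7 139.6]
bh t [120.3 149.3]
bh b [149.3 186.3]
oh t [263.6 216.6]
oh b [263.  242.1]
lipL [-84.2  66.3]
lipR [430.4  55. ]
```

View pics/c_wrist.png

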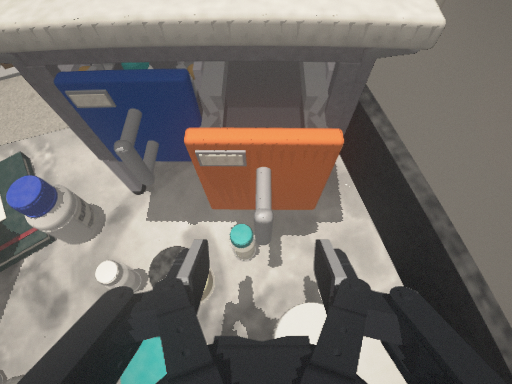

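View pics/c_top.png

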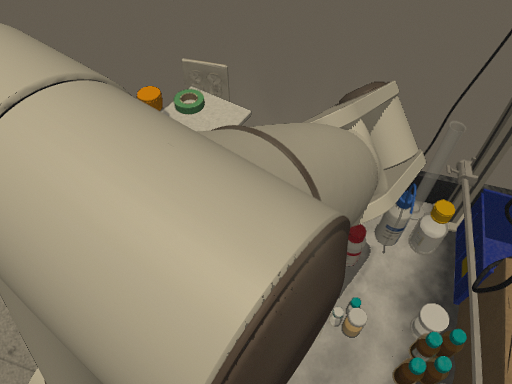

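>>> {"name": "arm_command", "arguments": {"moves": [{"x": 0.04,"y": 0.001,"z": 0,"rx": 0.003,"ry": 0.002,"rz": 0.002,"jaw": 0.7},{"x": 0.04,"y": 0.001,"z": 0,"rx": 0,"ry": 0,"rz": 0,"jaw": 0.7},{"x": 0.02,"y": 0,"z": 0,"rx": 0,"ry": 0,"rz": 0,"jaw": 0.7},{"x": 0,"y": 0,"z": 0,"rx": 0,"ry": 0,"rz": 0,"jaw": 0.5},{"x": 0,"y": 0,"z": 0,"rx": 0,"ry": 0,"rz": 0,"jaw": 0.25},{"x": 0,"y": 0,"z": 0,"rx": 0,"ry": 0,"rz": 0,"jaw": 0.1},{"x": 0,"y": 0,"z": 0,"rx": 0,"ry": 0,"rz": 0,"jaw": 0.1},{"x": 0,"y": 0,"z": 0,"rx": 0,"ry": 0,"rz": 0,"jaw": 0},{"x": 0,"y": 0,"z": 0,"rx": 0,"ry": 0,"rz": 0,"jaw": 0}]}}

```text
clock: 5.6
eef_pos: [616.0, 107.4, 137.6]
tool_rot: [-3.141, 0.783, 1.272]
force: [-11.3, 1.8, 8.9]
gripper_width: 0.126
```

```bash
python3 - <<'E'
from h import *
show(stand([-141.9+48.6,-49,140-5.7]),Rt(45))
im=viewer.camera("wrist"); cv2.imwrite("pics/d_wrist.png",im)
E
```

```text
t 5.6 q [-0.32  0.27  1.72  0.83  1.3  -0.31] eef [616. 107. 138.] stand [-143.5  -48.9  137.6] F [-11.3   1.8   8.9] g 0.13
rot units [-0.0005 -0.001  -0.0003] rows 0.016131422945100296
shift units [ 0.0758  0.0001 -0.0662] mm [ 37.9   0.  -33.1] rows 1.0059798211165054
```

View pics/d_wrist.png

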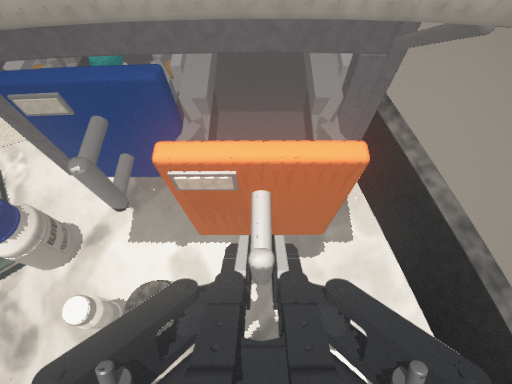

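>>> {"name": "arm_command", "arguments": {"moves": [{"x": 0.0142,"y": 0,"z": -0.0142,"rx": 0,"ry": 0,"rz": 0,"jaw": 0},{"x": 0.0142,"y": 0,"z": -0.0142,"rx": 0,"ry": 0,"rz": 0,"jaw": 0},{"x": 0.0142,"y": 0,"z": -0.0142,"rx": 0,"ry": 0,"rz": 0,"jaw": 0},{"x": 0.0142,"y": 0,"z": -0.0142,"rx": 0,"ry": 0,"rz": 0,"jaw": 0},{"x": 0.004,"y": 0,"z": -0.004,"rx": 0,"ry": 0,"rz": 0,"jaw": 0},{"x": 0,"y": 0,"z": 0,"rx": 0,"ry": 0,"rz": 0,"jaw": 0}]}}

```text
clock: 6.25
eef_pos: [628.7, 149.1, 137.6]
tool_rot: [-3.141, 0.783, 1.273]
force: [-10.5, 5.1, 6.7]
gripper_width: 0.129
```

```bash
python3 - <<'E'
from h import *
show()
print(Ro.from_euler("z",-A).apply(env.get_obs()["force"]))
E
```

```text
t 6.25 q [-0.25  0.28  1.7   0.84  1.25 -0.26] eef [629. 149. 138.] stand [-99.9 -48.8 137.6] F [-10.5   5.1   6.7] g 0.13
[ 1.80385776 11.52258231  6.74200691]
```

>>> {"name": "arm_command", "arguments": {"moves": [{"x": 0.0042,"y": 0,"z": -0.0042,"rx": 0,"ry": 0,"rz": 0,"jaw": 0},{"x": 0.003,"y": 0,"z": -0.003,"rx": 0,"ry": 0,"rz": 0,"jaw": 0},{"x": 0,"y": 0,"z": 0,"rx": 0,"ry": 0,"rz": 0,"jaw": 0}]}}

```text
clock: 6.55
eef_pos: [630.1, 153.8, 137.6]
tool_rot: [-3.141, 0.783, 1.273]
force: [-12.2, 4.8, 6.7]
gripper_width: 0.129
```

```bash
python3 - <<'E'
from h import *
show()
print(Ro.from_euler("z",-A).apply(env.get_obs()["force"]))
E
```

```text
t 6.55 q [-0.24  0.28  1.7   0.84  1.25 -0.26] eef [630. 154. 138.] stand [-95.  -48.8 137.6] F [-12.2   4.8   6.7] g 0.13
[ 0.99714677 13.0683579   6.73788616]
```

>>> {"name": "arm_command", "arguments": {"moves": [{"x": 0.003,"y": 0,"z": -0.003,"rx": 0,"ry": 0,"rz": 0,"jaw": 0},{"x": 0.002,"y": 0,"z": -0.002,"rx": 0,"ry": 0,"rz": 0,"jaw": 0},{"x": 0,"y": 0,"z": 0,"rx": 0,"ry": 0,"rz": 0,"jaw": 0}]}}

```text
clock: 6.85
eef_pos: [630.6, 155.1, 137.6]
tool_rot: [-3.141, 0.786, 1.272]
force: [-33.5, -26.0, 20.4]
gripper_width: 0.127
```

```bash
python3 - <<'E'
from h import *
show()
print(Ro.from_euler("z",-A).apply(env.get_obs()["force"]))
E
```

```text
t 6.85 q [-0.23  0.28  1.7   0.84  1.24 -0.25] eef [631. 155. 138.] stand [-93.6 -48.9 137.6] F [-33.5 -26.   20.4] g 0.13
[-34.66577212  24.42371484  20.39910829]
```

>>> {"name": "arm_command", "arguments": {"moves": [{"x": -0.003,"y": 0,"z": 0.003,"rx": 0,"ry": 0,"rz": 0,"jaw": 0},{"x": 0,"y": 0,"z": 0,"rx": 0,"ry": 0,"rz": 0,"jaw": 0.3},{"x": 0,"y": 0,"z": 0,"rx": 0,"ry": 0,"rz": 0,"jaw": 0.7},{"x": 0,"y": 0,"z": 0,"rx": 0,"ry": 0,"rz": 0,"jaw": 0.7},{"x": 0,"y": 0,"z": 0,"rx": 0,"ry": 0,"rz": 0,"jaw": 0.7},{"x": -0.04,"y": 0,"z": 0,"rx": 0,"ry": 0,"rz": 0,"jaw": 0.7},{"x": -0.06,"y": 0,"z": 0,"rx": 0,"ry": 0,"rz": 0,"jaw": 0.7},{"x": -0.07,"y": 0,"z": 0,"rx": 0,"ry": 0,"rz": 0,"jaw": 0.7},{"x": -0.03,"y": 0,"z": 0,"rx": 0,"ry": 0,"rz": 0,"jaw": 0.7},{"x": 0,"y": -0.07,"z": 0,"rx": 0,"ry": 0,"rz": 0,"jaw": 0.7},{"x": 0,"y": -0.07,"z": 0,"rx": 0,"ry": 0,"rz": 0,"jaw": 0.7},{"x": 0,"y": -0.056,"z": 0,"rx": 0,"ry": 0,"rz": 0,"jaw": 0.7},{"x": 0,"y": 0,"z": 0,"rx": 0,"ry": 0,"rz": 0,"jaw": 0.7}]}}

```text
clock: 8.15
eef_pos: [514.4, 117.1, 207.0]
tool_rot: [-3.141, 0.784, 1.271]
force: [-0.2, -0.4, 0.2]
gripper_width: 0.698
```

```bash
python3 - <<'E'
from h import *
show(stand([-99+5.7,49,140-5.7]),Rt(45))
im=viewer.camera("wrist"); cv2.imwrite("pics/e_wrist.png",im)
p=cam("wrist")
L={"oTL":(-65,-2,192),"oTR":(-65,-96,192),"oBR":(-65,-96,88),"oBL":(-65,-2,88),"bBL":(-65,96,88),"bBR":(-65,2,88),"bh t":(-104,49,168),"bh b":(-104,49,112),"oh t":(-104,-49,168),"oh b":(-104,-49,112),"lipL":(-106,121,245),"lipR":(-106,-121,245)}
for k,v in L.items():
    u=proj(p,[stand(v)])[0]; print(k,np.round(u,1))
E
```

```text
t 8.15 q [-0.37 -0.01  1.87  0.8   1.42 -0.26] eef [514. 117. 207.] stand [-164.   51.  207.] F [-0.2 -0.4  0.2] g 0.7
rot units [-0.0007 -0.0006 -0.0006] rows 0.014845234014405129
shift units [0.2029 0.0038 0.0031] mm [101.4   1.9   1.5] rows 2.029529599651901
oTL [328.8 131.2]
oTR [448.3 132.4]
oBR [393.1 191.3]
oBL [308.2 191.6]
bBL [218.1 191.8]
bBR [304.6 191.6]
bh t [261.5 191.6]
bh b [261.5 217.6]
oh t [387.6 191.3]
oh b [364.  217.1]
lipL [124.8 131.2]
lipR [562.5 134.1]
```

View pics/e_wrist.png

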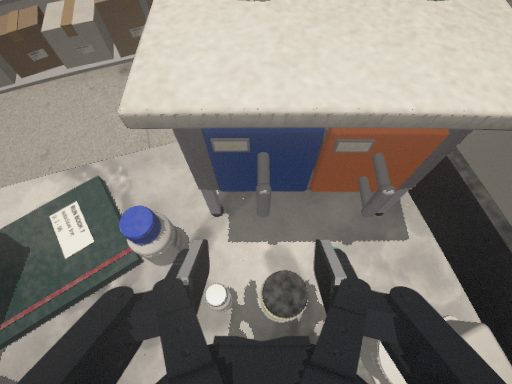

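>>> {"name": "arm_command", "arguments": {"moves": [{"x": 0.06,"y": 0.003,"z": 0.003,"rx": 0,"ry": 0,"rz": 0,"jaw": 0.7},{"x": 0.06,"y": 0,"z": 0,"rx": 0,"ry": 0,"rz": 0,"jaw": 0.7},{"x": 0.05,"y": 0,"z": 0,"rx": 0,"ry": 0,"rz": 0,"jaw": 0.7},{"x": 0.03,"y": 0,"z": 0,"rx": 0,"ry": 0,"rz": 0,"jaw": 0.7},{"x": 0,"y": 0,"z": 0,"rx": 0,"ry": 0,"rz": 0,"jaw": 0.5},{"x": 0,"y": 0,"z": 0,"rx": 0,"ry": 0,"rz": 0,"jaw": 0.25},{"x": 0,"y": 0,"z": 0,"rx": 0,"ry": 0,"rz": 0,"jaw": 0.1},{"x": 0,"y": 0,"z": 0,"rx": 0,"ry": 0,"rz": 0,"jaw": 0.1},{"x": 0,"y": 0,"z": 0,"rx": 0,"ry": 0,"rz": 0,"jaw": 0},{"x": 0,"y": 0,"z": 0,"rx": 0,"ry": 0,"rz": 0,"jaw": 0}]}}

```text
clock: 9.2
eef_pos: [536.5, 182.4, 136.1]
tool_rot: [-3.137, 0.784, 1.277]
force: [-32.9, -7.8, 17.2]
gripper_width: 0.127
```

```bash
python3 - <<'E'
from h import *
show()
print(Ro.from_euler("z",-A).apply(env.get_obs()["force"]))
im=viewer.camera("wrist"); cv2.imwrite("pics/f_wrist.png",im)
E
```

```text
t 9.2 q [-0.22  0.1   1.92  0.85  1.21 -0.28] eef [536. 182. 136.] stand [-95.1  49.2 136.1] F [-32.9  -7.8  17.2] g 0.13
[-17.15225932  29.16964331  17.2373369 ]
```

View pics/f_wrist.png

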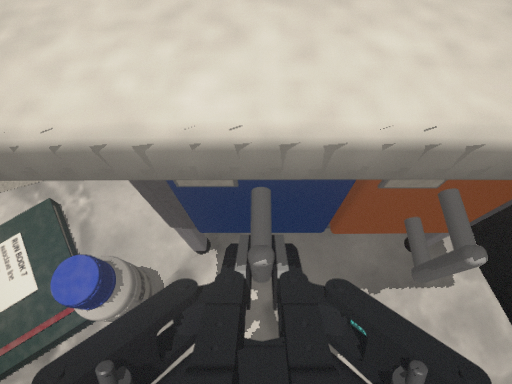

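>>> {"name": "arm_command", "arguments": {"moves": [{"x": -0.002,"y": -0.003,"z": 0.002,"rx": 0,"ry": 0,"rz": 0,"jaw": 0},{"x": -0.006,"y": 0,"z": 0.006,"rx": 0,"ry": 0,"rz": 0,"jaw": 0},{"x": -0.01,"y": 0,"z": 0.01,"rx": 0,"ry": 0,"rz": 0,"jaw": 0},{"x": -0.01,"y": 0,"z": 0.01,"rx": 0,"ry": 0,"rz": 0,"jaw": 0},{"x": 0,"y": 0,"z": 0,"rx": 0,"ry": 0,"rz": 0,"jaw": 0}]}}

```text
clock: 9.75
eef_pos: [530.5, 163.3, 136.2]
tool_rot: [-3.14, 0.783, 1.273]
force: [-13.5, 3.2, 7.1]
gripper_width: 0.13
```

```bash
python3 - <<'E'
from h import *
show()
print(Ro.from_euler("z",-A).apply(env.get_obs()["force"]))
E
```

```text
t 9.75 q [-0.27  0.09  1.93  0.85  1.24 -0.31] eef [531. 163. 136.] stand [-115.2   49.2  136.2] F [-13.5   3.2   7.1] g 0.13
[-0.92450814 13.84551153  7.08676405]
```

>>> {"name": "arm_command", "arguments": {"moves": [{"x": -0.01,"y": 0,"z": 0.01,"rx": 0,"ry": 0,"rz": 0,"jaw": 0},{"x": -0.01,"y": 0,"z": 0.01,"rx": 0,"ry": 0,"rz": 0,"jaw": 0},{"x": -0.01,"y": 0,"z": 0.01,"rx": 0,"ry": 0,"rz": 0,"jaw": 0},{"x": -0.01,"y": 0,"z": 0.01,"rx": 0,"ry": 0,"rz": 0,"jaw": 0},{"x": -0.01,"y": 0,"z": 0.01,"rx": 0,"ry": 0,"rz": 0,"jaw": 0},{"x": -0.01,"y": 0,"z": 0.01,"rx": 0,"ry": 0,"rz": 0,"jaw": 0},{"x": -0.008,"y": 0,"z": 0.008,"rx": 0,"ry": 0,"rz": 0,"jaw": 0},{"x": -0.005,"y": 0,"z": 0.005,"rx": 0,"ry": 0,"rz": 0,"jaw": 0},{"x": 0,"y": 0,"z": 0,"rx": 0,"ry": 0,"rz": 0,"jaw": 0}]}}

```text
clock: 10.65
eef_pos: [515.5, 114.0, 136.2]
tool_rot: [-3.141, 0.784, 1.272]
force: [-11.6, 1.5, 5.8]
gripper_width: 0.131
```

```bash
python3 - <<'E'
from h import *
show()
print(Ro.from_euler("z",-A).apply(env.get_obs()["force"]))
E
```

```text
t 10.65 q [-0.38  0.07  1.95  0.82  1.31 -0.38] eef [515. 114. 136.] stand [-166.7   49.1  136.2] F [-11.6   1.5   5.8] g 0.13
[-1.97473158 11.55449352  5.7911174 ]
```

71.6 mm out; go to the stop in small steps.

>>> {"name": "arm_command", "arguments": {"moves": [{"x": -0.003,"y": 0,"z": 0.003,"rx": 0,"ry": 0,"rz": 0,"jaw": 0},{"x": -0.003,"y": 0,"z": 0.003,"rx": 0,"ry": 0,"rz": 0,"jaw": 0},{"x": 0,"y": 0,"z": 0,"rx": 0,"ry": 0,"rz": 0,"jaw": 0}]}}

```text
clock: 10.95
eef_pos: [514.4, 110.6, 136.2]
tool_rot: [-3.141, 0.783, 1.272]
force: [-5.8, 9.9, 2.2]
gripper_width: 0.126
```

```bash
python3 - <<'E'
from h import *
show()
print(Ro.from_euler("z",-A).apply(env.get_obs()["force"]))
E
```

```text
t 10.95 q [-0.39  0.07  1.95  0.82  1.32 -0.39] eef [514. 111. 136.] stand [-170.3   49.1  136.2] F [-5.8  9.9  2.2] g 0.13
[7.73046167 8.42672309 2.20581211]
```

>>> {"name": "arm_command", "arguments": {"moves": [{"x": -0.002,"y": 0,"z": 0.002,"rx": 0,"ry": 0,"rz": 0,"jaw": 0},{"x": 0,"y": 0,"z": 0,"rx": 0,"ry": 0,"rz": 0,"jaw": 0}]}}

```text
clock: 11.15
eef_pos: [514.3, 110.5, 136.2]
tool_rot: [-3.14, 0.78, 1.272]
force: [11.3, 34.4, -6.9]
gripper_width: 0.126
```

```bash
python3 - <<'E'
from h import *
show()
print(Ro.from_euler("z",-A).apply(env.get_obs()["force"]))
E
```

```text
t 11.15 q [-0.39  0.07  1.95  0.82  1.32 -0.39] eef [514. 110. 136.] stand [-170.4   49.2  136.2] F [11.3 34.4 -6.9] g 0.13
[36.16223285 -0.69053095 -6.85052068]
```

>>> {"name": "arm_command", "arguments": {"moves": [{"x": 0.002,"y": 0,"z": -0.002,"rx": 0,"ry": 0,"rz": 0,"jaw": 0},{"x": 0,"y": 0,"z": 0,"rx": 0,"ry": 0,"rz": 0,"jaw": 0.3},{"x": 0,"y": 0,"z": 0,"rx": 0,"ry": 0,"rz": 0,"jaw": 0.7},{"x": 0,"y": 0,"z": 0,"rx": 0,"ry": 0,"rz": 0,"jaw": 0.7},{"x": 0,"y": 0,"z": 0,"rx": 0,"ry": 0,"rz": 0,"jaw": 0.7},{"x": -0.03,"y": 0,"z": 0,"rx": 0,"ry": 0,"rz": 0,"jaw": 0.7},{"x": -0.05,"y": 0,"z": 0,"rx": 0,"ry": 0,"rz": 0,"jaw": 0.7},{"x": -0.07,"y": 0,"z": 0,"rx": 0,"ry": 0,"rz": 0,"jaw": 0.7},{"x": -0.07,"y": 0,"z": 0,"rx": 0,"ry": 0,"rz": 0,"jaw": 0.7},{"x": -0.07,"y": 0,"z": 0,"rx": 0,"ry": 0,"rz": 0,"jaw": 0.7},{"x": 0,"y": 0,"z": 0,"rx": 0,"ry": 0,"rz": 0,"jaw": 0.7}]}}

```text
clock: 12.25
eef_pos: [485.1, 9.6, 240.6]
tool_rot: [3.135, 0.786, 1.263]
force: [0.1, -0.1, -0.3]
gripper_width: 0.699
```

```bash
python3 - <<'E'
from h import *
show()
for c in ("wrist","scene"):
    cv2.imwrite(f"pics/g_{c}.png",viewer.camera(c))
p=cam("wrist")
for d in (70,75):
  print(d,np.round(proj(p,[stand(v) for v in [(-65-d,96,192),(-65-d,2,192),(-65-d,2,88),(-104-d,49,112)]]),1).tolist())
print(np.round(proj(p,[stand(v) for v in [(-65,-2,88),(-65,-96,88),(-104,-49,112)]]),1).tolist())
E
```

```text
t 12.25 q [-0.61 -0.03  1.82  0.74  1.62 -0.38] eef [485.  10. 241.] stand [-275.4   47.5  240.6] F [ 0.1 -0.1 -0.3] g 0.7
70 [[208.7, 118.2], [311.3, 117.8], [298.0, 173.9], [260.4, 194.0]]
75 [[208.3, 122.5], [311.7, 122.1], [298.3, 177.5], [260.4, 198.1]]
[[297.6, 129.2], [365.9, 129.4], [340.2, 142.1]]
```

View pics/g_wrist.png

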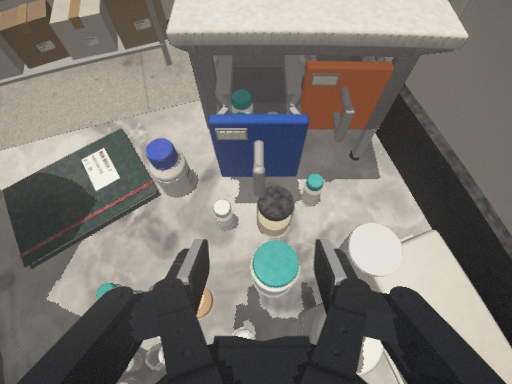

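View pics/g_scene.png

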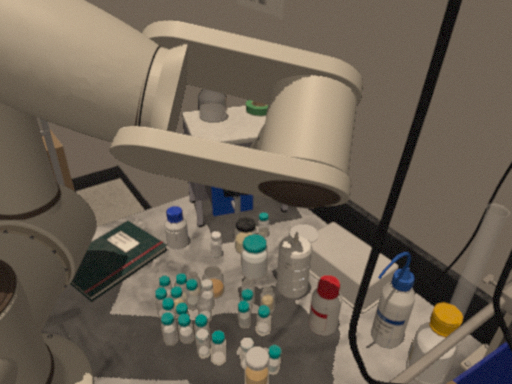

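```bash
python3 - <<'E'
from bench import job,env
print(env.get_obs()["qvel"]); print(job.hand_in())
E
```

```text
[ 0.02171115  0.01351517  0.02308094 -0.00042088 -0.00937721 -0.00083676]
the job is handed in; nothing more can be done
None
```

I pushed the orange drawer home, then pulled the blue drawer out to its stop, both by gripping the handles with the tool tilted 45°. I handed the job in at about 12.4 s.

- **Orange drawer:** it met its home stop with about 35 N along the slide, at 0.3 mm from where I expected it. In the last wrist picture its lower edge lies where a shut drawer should be.
- **Blue drawer:** it met its outer stop with about 36 N along the slide, after about 75 mm of travel. The last wrist picture shows its lower edge where a 75 mm opening should put it.
- **Loose things:** the blue bottle, both vials and the jars stand upright and unmoved in the last pictures. I saw no shift of the media bottle or tape, but the arm partly hid them.
- **Robot:** at hand-in the gripper was open and clear of everything, with the wrist force near zero.

- **Forces:** gripping the handles gave sideways forces of up to 29 N. I eased this before pulling the blue drawer. The highest wrist force I read was about 47 N.
- **Stand width:** the board's front corners lay a few pixels off my model of the stand. The drawers and handles, which I relied on, agreed to about 1 to 2 pixels.

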